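Present the arched clock dial over the edge of the display riser

ROBOT

A 6-joint arm with a two-finger parallel gripper is mounted at the origin on the work surface. World frame = base frame: x ahead of the robot, y to its left, z up, the work surface at z = 0. Lengths are in m, angles in degrees, forces in N, time in s.
With the tool pointing down it reaches from about 0.3 to 0.75 m from the base axis. Payload 8.5 kg.
Tool frame: the origin (TCP) lies midway between the tips of the shut fingers; the grasp point (between the pads) lies 19 mm behind it; z points along the fingers, y is the line along which they close (so a half turn about z gives the same grasp; the last joint's range is limited). The gripper opens to 85 mm and grips with 20 to 120 N. Pads are 22 mm wide; open, the fingers measure 114 mm over their backs; the gripper's body (76 mm by 85 mm) begins 54 mm behind the grasp point. The pads swing forward as they close: fully open they stand 13 mm farther back than shut.
Start: joints at [63.18, 21.807, 74.336, -0, 83.858, -12.336], TCP at [0.138, 0.533, 0.231] pointing down, gripper open.
Joint ranges: [-178.18, 178.18], [-50.72, 133.34], [12.68, 142.11], [-81.47, 261.47], [9.98, 163.14], [-165.26, 165.26]. Speed limits (degrees/s): [136.94, 136.94, 180, 180, 180, 180].

INTERFACE

Orientations are given as a 3x3 rotation matrix whose columns are the frame's x, y, z axes.
In Python, from rig import env, get_image, close_job gives the robot as it stands.
- The arm moves only by the tool step_arm, never from a script. Its argument "targets" is a list of rows, each a list of 2 entries, a list of its own where there are three numbers: the shift along the tool's x, y, z as a fraction of full scale, then the turn, a rotation vector about the tool's x, y, z as a fraction of full scale. In form: [[[x, y, z], [wx, wy, wz]], ...]. A call has 1 to 10 rows; each row is the pose to reach, as a shift and turn from the pose commanded when the call began, along the tool's axes at that moment; what a row does not reach only later rows make up. Full scale, the value 1, is 0.3 m for a shift and 45 degrees for a turn. A row lasts 1/12 s, in which the tool goes at most 41.7 mm and 7.16 degrees, less where a joint would pass 70% of its speed; a pose out of reach is approached as far as the arm can. A call with a number of a shift or a turn outside -1 to 1 is refused whole. A call with a gripper value outside its range is refused whole. "jaw" is the finger opening in mm, from 0 to 85.4, set as the call begins (left out, the last holds). The fingers move at their own pace and stop on an object; "grip_force" is the grip in N (left out, the last holds). Time passes only in rows, so rows that repeat a pose let the fingers close. It gives the time, the measured TCP pose, the force, the opening and the grip force at its end, in the units of the state.
- env.observe(): the state, without advancing time (a new reading comes with each control period).
- get_image(name): name is "scene" or "top"; returns a dict with "img" (420x560x3 uint8, red, green, blue), "z_map" (420x560 float32, m along the optical axis (not along the pixel's ray), 0 where there is no reading), "intrinsics" (3x3 intrinsics, pixels), "D" ([k1, k2, p1, p2, k3] as OpenCV has them; the pictures are not rectified), "rvec" (rotation vector, rad) and "tvec" (3), from world to camera coordinates, as OpenCV has them. Camera axes: x right, y down, z forward; pixel columns grow to the right and rows downward; lengths in m; the calibration is good to about 2 mm. A picture is of the moment at which its call begins.
- close_job(): hands the job in; it is judged then, once.
The state is a dict: "time_s": time; "q": joint angles; "qvel": joint speeds; "joint_efforts": joint torques, N m; "position": TCP position; "tool_rot": TCP orientation; "ft_force": force on the tool from outside, world axes, zero at the start; "wrist_torque": the same for the moment, N m; "grip_width": finger opening in m; "gripper_force": force on a finger pad.
Only numpy, scipy, OpenCV 4.12 (cv2) and the standard library are available. Lean on these libraries where they do the work, as an engineer would, in place of code of your own. Each camera call takes 0.05 s, during which the arm holds its last target. There are 200 camera calls.

TASK

A customer across the counter wants to take up the arch-topped clock dial by its arch. With your fingertips, slide it along the wooden riser, arch foremost, until just the arch (45 mm) hangs out over the far edge, with both shoulders level with that edge, and leave it lying there. Only push it, never lift or tip it, and do not disturb the round dial or anything else standing about.

Things in the scene. Friction and masses are not known exactly. Their poses are not given: they have to be found in the camera images.
- arch_dial: Dial to slide: loose painted wooden board 7 mm thick, ivory face up with dark hour marks, 0.15-0.30 kg, wood friction (a few N to push). A 120 x 120 mm square with a half-round arch of 45 mm radius on one side, leaving a straight 15 mm shoulder each side of it. Origin: centre of the square, underside. x points to the arch's crown (at 105 mm), y left, z up. Shoulders at x = 60 mm.
- dial_base_edge (a point): Middle of the dial's straight base edge (120 mm long, across from the arch), on the underside, 60 mm behind the dial's origin. At the start the dial lies on the left or right half of the riser, arch towards the far edge, turned up to 0.45 rad from square, its shoulders 7 to 14 cm short of the edge.
- dial_shoulder_left (a point): The middle of the dial's left shoulder, on the underside: 60 mm ahead of the dial's origin and 52.5 mm to the left.
- dial_shoulder_right (a point): The middle of the dial's right shoulder, on the underside: 60 mm ahead of the dial's origin and 52.5 mm to the right.
- riser: The fixed wooden display riser the dial lies on, standing on the shelf: a flat board 300 mm deep (x) and 560 mm wide (y), its top 50 mm above the shelf, at z = 0.050. Origin: centre of its underside at shelf height; x points away from the robot to the far edge (turned up to 0.2 rad), y along the edges, z up. The edges are plain and nothing sticks up from them.
- riser_far_edge (a point): The middle of the riser's far top edge, 150 mm ahead of the riser's origin and 50 mm up; x points outward over the edge, y along it. Nothing stands beyond this edge for 60 mm.
- round_dial: Bystander: a round dial of 120 mm diameter, 7 mm thick, like the other in paint and wood but without an arch, loose on the other half of the riser. Origin: centre of its underside.
- bob: Bystander: a brass pendulum bob, a lens of 72 mm diameter, 20 mm thick, lying flat on the middle strip of the riser, near half, with a rod stub reaching 78 mm along +x and a nut reaching 55 mm along -x. Origin: centre of the lens, underside.
- crank_key: Bystander: a brass crank key with bone handle, lying flat on the middle strip of the riser, far half, 93 mm long (x) and 60 mm wide (y), 14 mm high. Origin: about its middle, underside.
- chime_bowl: Bystander: a bell-shaped ceramic bowl, 116 mm across the rim, 66 mm high, on the shelf to the left of the riser. Origin: centre of its foot.
- screwdriver: Bystander: a screwdriver 170 mm long lying on the shelf between the robot and the riser, on the right. Origin: about its middle, underside.
- mantel_clock: Bystander: a gilt mantel clock, 250 mm wide (y), 135 mm deep (x), 316 mm high, 4.5 kg, on the shelf to the left. Origin: centre of its underside.
- carousel: Fixed equipment on the shelf to the right: a wooden turntable with pocket watches, 270 mm across and 86 mm high with a middle post to 184 mm, and beside it at y = -241 mm an upright board 300 mm high with a cast iron crank. Origin: centre of the turntable, at shelf height.
Not all that is in view belongs to the job. Leave any green or purple look-alike of the arch_dial alone.

How it is judged (in metres and radians):
At the end, for the whole second after the job is handed in: The arched dial lies flat and at rest on the riser, arch out over the far edge, the middle of each shoulder within 7 mm of the line of that edge (so the arch hangs out 45 mm and the dial is square to the edge), its base carried over its full width, and everything else is where it stood (x of dial_shoulder_left in the frame of riser_far_edge between -0.007 and 0.007 m and x of dial_shoulder_right in the frame of riser_far_edge between -0.007 and 0.007 m and y of arch_dial in the frame of riser_far_edge between -0.22 and 0.22 m and z of arch_dial in the frame of riser_far_edge between -0.003 and 0.003 m and angle between arch_dial's own z axis and vertical below 0.04 rad and linear speed of arch_dial below 0.01 m/s and angular speed of arch_dial below 0.05 rad/s); the robot touches nothing.
It fails at once if the dial is lifted, tipped or dropped off the riser (height (world z) of arch_dial above 0.058 m or height (world z) of arch_dial below 0.04 m or angle between arch_dial's own z axis and vertical above 0.12 rad).
It fails at once if one of the other things (round dial, bob, crank key, bowl, screwdriver, clock) is moved more than 12 mm (distance of any of round_dial, bob, crank_key, chime_bowl, screwdriver, mantel_clock from where it was at the start of the episode above 0.012 m).
It also fails if it takes over 72 s, if anything falls off the work surface, if the arm or the gripper's body presses on something with over 40 N, if the wrist force passes 120 N, or if a joint passes its speed limit or range.

## Working session

There is one attempt and no reset: what is moved stays moved. The work goes in short steps, Python scripts to look and compute and a tool call to move; the robot and the scene stay as the last step left them, time stands still between calls to the robot, and variables do not carry over. Pictures are saved under pics/ and viewed, at most 10 in all, crops included, and the job is handed in when it is done.

Besides the shell and the picture viewer there is one more tool, called after ">>>" in YAML: its name, and indented under it one key for each argument. step_arm: Moves the arm, as the interface text tells. Its arguments: {"type":"object","properties":{"targets":{"type":"array","items":{"type":"array"}},"jaw":{"type":"number"},"grip_force":{"type":"number"}},"required":["targets"]}

```bash
mkdir -p pics; ls
cat > h.py <<'E'
import numpy as np, cv2
from rig import env, get_image, close_job
def cam(n):
    d=get_image(n); d['R']=cv2.Rodrigues(np.array(d['rvec'],float))[0]; d['t']=np.array(d['tvec'],float).ravel(); return d
def ray(d,uv,z):
    p=cv2.undistortPoints(np.array(uv,float).reshape(-1,1,2),np.array(d['intrinsics'],float),np.array(d['D'],float))[:,0]
    r=np.c_[p,np.ones(len(p))]@d['R']; c=-d['R'].T@d['t']
    return c+r*((z-c[2])/r[:,2])[:,None]
def save(d,n): cv2.imwrite('pics/'+n,d['img'][:,:,::-1])
E
python3 - <<'E'
from h import *
for n in('top','scene'):
    d=cam(n); save(d,n+'0.png'); print(n,-d['R'].T@d['t'])
s=env.observe(); print(s['time_s'],s['position'],s['tool_rot'])
E
```

```text
pics
top [ 0.31663301 -0.03011262  1.28682097]
scene [1.17548949 0.70677263 0.83393174]
0.1 [0.13742703 0.53228233 0.23077111] [[-9.68225128e-01  2.50079460e-01 -6.04121006e-04]
 [ 2.50080021e-01  9.68224455e-01 -1.17800957e-03]
 [ 2.90328734e-04 -1.29165706e-03 -9.99999124e-01]]
```

View pics/top0.png

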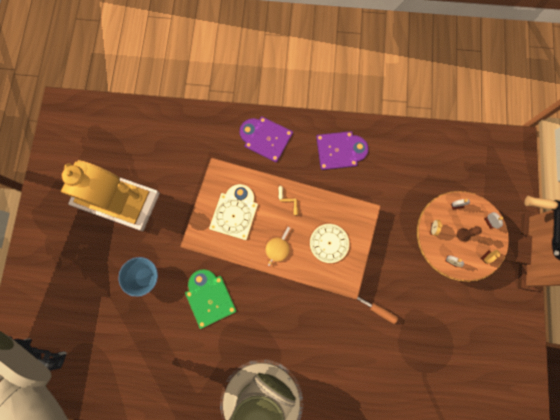

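View pics/scene0.png

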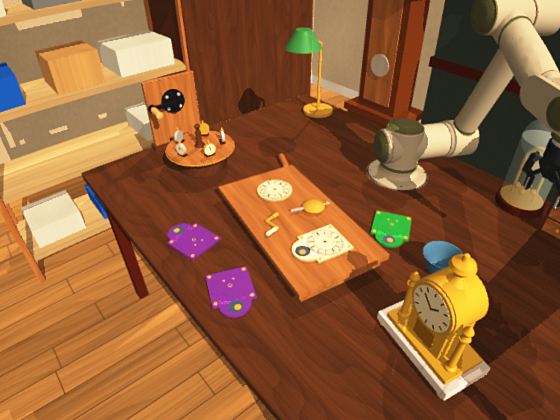

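The top view shows the ivory arch dial at (235,212). The round dial is at (330,243), the purple look-alikes at (266,138) and (343,150), and the green one at (210,300). Only the dial at (235,212) is ivory, arched and on the riser, so it is the one meant. I'll measure it and confirm with an enlarged crop.

```bash
cat >> h.py <<'E'
def measure(d):
    im=d['img']; hsv=cv2.cvtColor(im,cv2.COLOR_RGB2HSV)
    # points from depth -> height
    H,W=im.shape[:2]; vv,uu=np.mgrid[:H,:W]
    p=cv2.undistortPoints(np.stack([uu,vv],-1).reshape(-1,1,2).astype(float),np.array(d['intrinsics'],float),np.array(d['D'],float))[:,0]
    P=(np.c_[p,np.ones(len(p))]*d['z_map'].reshape(-1,1)-d['t'])@d['R']
    return P.reshape(H,W,3),hsv
def big(m):
    c,_=cv2.findContours(m.astype(np.uint8),cv2.RETR_EXTERNAL,cv2.CHAIN_APPROX_NONE); return max(c,key=cv2.contourArea)
E
python3 - <<'E'
from h import *
d=cam('top'); P,hsv=measure(d); Z=P[...,2]
m=(Z>0.035)&(Z<0.08); roi=np.zeros_like(m); roi[150:305,175:390]=1
m=cv2.morphologyEx((m&roi).astype(np.uint8),cv2.MORPH_OPEN,np.ones((5,5)))
c=big(m); ap=cv2.boxPoints(cv2.minAreaRect(c)); print('riser px',ap.round(1).tolist())
w=ray(d,ap,0.05); print(w.round(4).tolist(),[np.linalg.norm(w[i]-w[i-1]).round(4) for i in range(4)])
print('Z riser',np.median(Z[230:260,200:215]))
for (a,b) in [(235,212),(330,243),(278,250),(290,200),(270,136),(210,300)]: print((a,b),P[b,a].round(3),hsv[b,a])
iv=(hsv[...,1]<110)&(hsv[...,2]>150)&(roi>0)
cc,_=cv2.findContours(iv.astype(np.uint8),cv2.RETR_EXTERNAL,cv2.CHAIN_APPROX_NONE)
for k in cc:
    if cv2.contourArea(k)>200: print('ivory',cv2.boundingRect(k),cv2.contourArea(k),[q.tolist() for q in cv2.approxPolyDP(k,3,True)[:,0]])
crop=cv2.resize(d['img'][150:310,175:390],None,fx=3.7,fy=3.7,interpolation=cv2.INTER_CUBIC); cv2.imwrite('pics/crop.png',crop[:,:,::-1])
E
```

```text
riser px [[179.8000030517578, 247.1999969482422], [207.1999969482422, 154.8000030517578], [383.0, 207.0], [355.6000061035156, 299.3999938964844]]
[[0.4324, 0.2922, 0.05], [0.7369, 0.2453, 0.05], [0.6136, -0.3272, 0.05], [0.3223, -0.2551, 0.05]] [np.float64(0.5583), np.float64(0.3081), np.float64(0.5856), np.float64(0.3001)]
Z riser 0.04976864485149049
(235, 212) [0.556 0.134 0.054] [ 26  52 252]
(330, 243) [ 0.484 -0.167  0.06 ] [ 17 137 216]
(278, 250) [ 0.447 -0.01   0.073] [ 19 165 243]
(290, 200) [ 0.608 -0.034  0.061] [ 18 168 231]
(270, 136) [0.835 0.052 0.011] [153 128 159]
(210, 300) [0.281 0.187 0.006] [ 42 140 182]
ivory (310, 224, 39, 39) 1145.0 [[325, 224], [313, 232], [310, 246], [317, 258], [333, 262], [346, 253], [348, 239], [338, 226]]
ivory (210, 184, 47, 56) 1703.0 [[239, 184], [221, 194], [210, 229], [245, 239], [256, 203], [251, 190]]
```

View pics/crop.png

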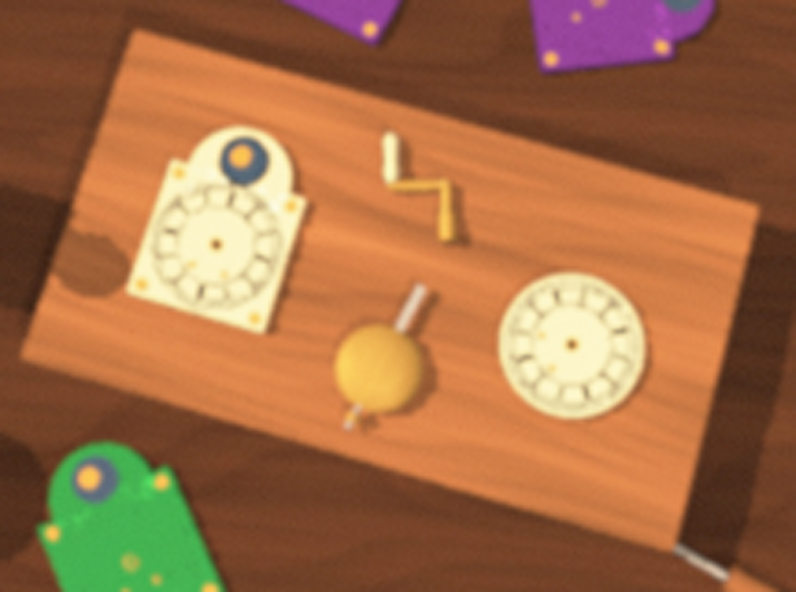

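The crop confirms it: the ivory arch dial is at about (235,212) in the full image, arch towards the far edge and nearly square to it. Next I'll fit the edges to sub-pixel accuracy.

```bash
cat >> h.py <<'E'
def edge(d,p0,p1,ch,hw=4,z=0.05):
    """sub-pixel edge near segment p0-p1: strongest gradient along the normal, robust line in world at height z"""
    g=cv2.GaussianBlur(ch.astype(np.float32),(0,0),0.7); p0,p1=np.float64(p0),np.float64(p1)
    t=(p1-p0)/np.linalg.norm(p1-p0); n=np.array([-t[1],t[0]]); s=np.arange(-hw,hw+.01,.1)
    L=np.linalg.norm(p1-p0); pts=[]
    for a in np.arange(0,L,1):
        q=p0+a*t+s[:,None]*n
        v=cv2.remap(g,q[:,0].astype(np.float32)[None],q[:,1].astype(np.float32)[None],cv2.INTER_LINEAR)[0]
        w=np.abs(np.gradient(cv2.GaussianBlur(v[None],(0,0),3)[0])); k=w.argmax(); sl=slice(max(0,k-10),k+11)
        pts.append(p0+a*t+n*(s[sl]*w[sl]).sum()/w[sl].sum())
    W=ray(d,pts,z)[:,:2].astype(np.float32)
    for _ in range(3):
        vx,vy,x,y=cv2.fitLine(W,cv2.DIST_HUBER,0,1e-4,1e-4).ravel(); r=(W-[x,y])@[-vy,vx]; W=W[np.abs(r)<max(2.0*np.median(np.abs(r))*1.48,5e-4)]
    t3=np.array([vx,vy]); return np.array([x,y]),t3,len(W),r.std()
def cross(A,B): # line intersection
    s=np.linalg.solve(np.c_[A[1],-B[1]],B[0]-A[0]); return A[0]+s[0]*A[1]
E
python3 - <<'E'
from h import *
d=cam('top'); im=d['img'].astype(float); R,B=im[...,0],im[...,2]
c2=lambda x,y:(175+x/3.7-.37,150+y/3.7-.37)
far=edge(d,c2(150,34),c2(745,202),R); left=edge(d,c2(125,50),c2(35,335),R); right=edge(d,c2(750,230),c2(685,530),R); near=edge(d,c2(40,363),c2(660,543),R)
for n,e in zip('FLRN',(far,left,right,near)): print(n,e, np.degrees(np.arctan2(e[1][1],e[1][0])))
cs=[cross(far,left),cross(far,right),cross(near,right),cross(near,left)]
print('corners',np.round(cs,4).tolist(),[np.linalg.norm(cs[i]-cs[i-1]).round(4) for i in range(4)])
for z in(.05,.057):
    base=edge(d,c2(138,296),c2(256,331),B,3,z); dl=edge(d,c2(165,180),c2(132,280),B,3,z); dr=edge(d,c2(303,212),c2(272,322),B,3,z)
    sl=edge(d,c2(173,162),c2(184,165),B,2,z); 
    bl,br=cross(base,dl),cross(base,dr)
    print(z,[ (np.degrees(np.arctan2(e[1][1],e[1][0])).round(2),e[2],e[3].round(5)) for e in(base,dl,dr)],'base corners',bl.round(4),br.round(4),np.linalg.norm(bl-br))
E
```

```text
F (array([ 0.6735606 , -0.04538003], dtype=float32), array([0.19781521, 0.98023933], dtype=float32), 168, np.float32(0.00042729708)) 78.59077
L (array([0.5979937 , 0.25962126], dtype=float32), array([ 0.98033893, -0.19732103], dtype=float32), 73, np.float32(0.00041608405)) -11.3803425
R (array([ 0.47230172, -0.28821132], dtype=float32), array([ 0.9803074 , -0.19747765], dtype=float32), 83, np.float32(0.00037390148)) -11.389497
N (array([0.37768131, 0.01133968], dtype=float32), array([0.1976148 , 0.98027974], dtype=float32), 166, np.float32(0.00043348386)) 78.602486
corners [[0.7297999858856201, 0.23309999704360962], [0.6186000108718872, -0.31769999861717224], [0.32330000400543213, -0.2581999897956848], [0.4343999922275543, 0.29260000586509705]] [np.float32(0.3013), np.float32(0.5619), np.float32(0.3012), np.float32(0.5618)]
0.05 [(np.float32(78.03), 34, np.float32(0.00054)), (np.float32(-12.38), 25, np.float32(0.00034)), (np.float32(-11.56), 29, np.float32(0.00039))] base corners [0.4978 0.2124] [0.4723 0.0922] 0.12293967
0.057 [(np.float32(78.03), 34, np.float32(0.00054)), (np.float32(-12.38), 25, np.float32(0.00034)), (np.float32(-11.56), 29, np.float32(0.00039))] base corners [0.4967 0.2111] [0.4714 0.0915] 0.12224395
```

The measurements agree with the given sizes (riser 301 × 562 mm, dial base 122 mm). The riser yaw is -11.40° and the dial yaw about -12.0°. The base middle is at (0.484, 0.152), with about 104 mm left to go. I'll push with both open fingertips on the base edge, so I go behind it first.

>>> step_arm:
  targets:
    - [[-0.12,-0.09,0],[0,0,0]]
    - [[-0.24,-0.18,0],[0,0,-0.03]]
    - [[-0.36,-0.27,0],[0,0,-0.068]]
    - [[-0.48,-0.36,0],[0,0,-0.068]]
    - [[-0.6,-0.44,0],[0,0,-0.068]]
    - [[-0.644,-0.473,0],[0,0,-0.068]]
    - [[-0.644,-0.473,0],[0,0,-0.068]]
    - [[-0.644,-0.473,0],[0,0,-0.068]]
    - [[-0.644,-0.473,0],[0,0,-0.068]]
    - [[-0.644,-0.473,0],[0,0,-0.068]]
  jaw: 85.4

```text
time_s: 1.03
position: [0.2885, 0.3475, 0.2313]
tool_rot: [[-0.98, 0.197, -0.0], [0.197, 0.98, 0.0], [0.0, 0.0, -1.0]]
ft_force: [0.4, 0.4, -0.6]
grip_width: 0.0856
gripper_force: 0.0
```

>>> step_arm:
  targets:
    - [[-0.12,-0.1,0],[0,0,0]]
    - [[-0.22,-0.18,0],[0,0,0]]
    - [[-0.32,-0.26,0],[0,0,0]]
    - [[-0.42,-0.34,0],[0,0,0]]
    - [[-0.52,-0.43,0],[0,0,0]]
    - [[-0.619,-0.51,0.1],[0,0,0]]
    - [[-0.619,-0.51,0.2],[0,0,0]]
    - [[-0.619,-0.51,0.32],[0,0,0]]
    - [[-0.619,-0.51,0.437],[0,0,0]]
    - [[-0.619,-0.51,0.437],[0,0,0]]

```text
time_s: 1.87
position: [0.4376, 0.1605, 0.0952]
tool_rot: [[-0.98, 0.197, -0.011], [0.197, 0.98, -0.001], [0.01, -0.003, -1.0]]
ft_force: [-0.7, -0.2, -1.0]
grip_width: 0.0851
gripper_force: 0.0
```

>>> step_arm:
  targets:
    - [[0,0,0.04],[0,0,0]]
    - [[0,0,0.08],[0,0,0]]
    - [[0,0,0.11],[0,0,0]]
    - [[0,0,0.14],[0,0,0]]
    - [[0,0,0.16],[0,0,0]]
    - [[0,0,0.16],[0,0,0]]
    - [[0,0,0.16],[0,0,0]]

```text
time_s: 2.45
position: [0.441, 0.1602, 0.0525]
tool_rot: [[-0.98, 0.198, 0.0], [0.198, 0.98, 0.0], [-0.0, 0.0, -1.0]]
ft_force: [-0.5, -0.6, 0.5]
grip_width: 0.0859
gripper_force: 0.0
```

Run:
```python
from h import *
d=cam('scene'); s=env.observe(); print(s['position'],s['ft_force'])
cv2.imwrite('pics/s1.png',cv2.resize(d['img'][130:310,200:420],None,fx=3.3,fy=3.3)[:,:,::-1])
```

```text
[0.44112964 0.1601554  0.052702  ] [ 0.79879724  0.14379303 -0.44916351]
```

View pics/s1.png

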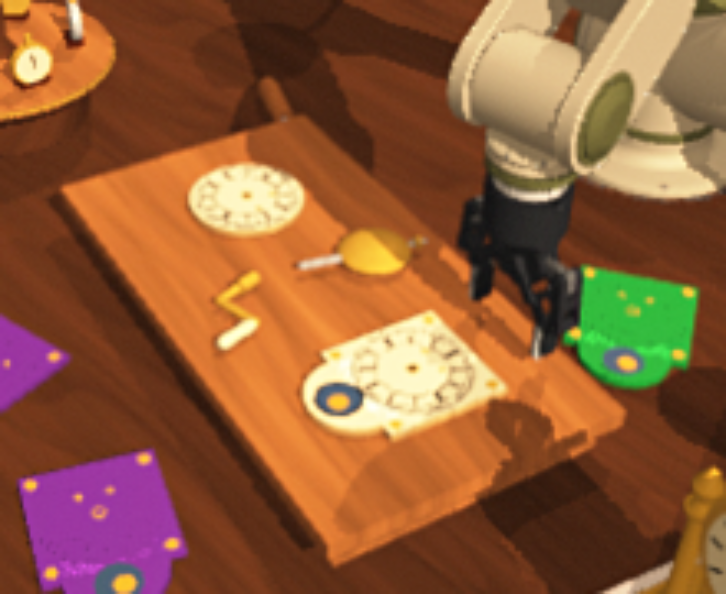

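The fingers (crop (475,290) and (540,350)) stand behind the dial's base, clear of everything. I'll descend gently with a force check.

>>> step_arm:
  targets:
    - [[0,0,0.01],[0,0,0]]
    - [[0,0,0.02],[0,0,0]]
    - [[0,0,0.03],[0,0,0]]
    - [[0,0,0.035],[0,0,0]]
    - [[0,0,0.04],[0,0,0]]
    - [[0,0,0.042],[0,0,0]]
    - [[0,0,0.042],[0,0,0]]
    - [[0,0,0.042],[0,0,0]]

```text
time_s: 3.17
position: [0.4409, 0.16, 0.0396]
tool_rot: [[-0.98, 0.198, 0.0], [0.198, 0.98, -0.0], [-0.0, -0.0, -1.0]]
ft_force: [-0.1, -0.1, -0.6]
grip_width: 0.0854
gripper_force: 0.0
```

Run:
```python
from h import *
s=env.observe(); print(s['position'],s['ft_force'])
```

```text
[0.44087647 0.16003831 0.0396435 ] [-0.14002569 -0.13331197 -0.61130462]
```

>>> step_arm:
  targets:
    - [[-0.03,0,0],[0,0,0]]
    - [[-0.06,0,0],[0,0,0]]
    - [[-0.08,0,0],[0,0,0]]
    - [[-0.09,0,0],[0,0,0]]
    - [[-0.1,0,0],[0,0,0]]
    - [[-0.11,0,0],[0,0,0]]
    - [[-0.12,0,0],[0,0,0]]
    - [[-0.13,0,0],[0,0,0]]
    - [[-0.14,0,0],[0,0,0]]
    - [[-0.15,0,0],[0,0,0]]

```text
time_s: 4.0
position: [0.485, 0.1511, 0.0396]
tool_rot: [[-0.98, 0.198, -0.0], [0.198, 0.98, -0.0], [0.0, -0.0, -1.0]]
ft_force: [-2.3, 0.8, -1.0]
grip_width: 0.0854
gripper_force: 0.6
```

Run:
```python
from h import *
d=cam('top'); s=env.observe(); print(s['position'],s['ft_force'],s['wrist_torque'])
cv2.imwrite('pics/t2.png',cv2.resize(d['img'][150:310,175:390],None,fx=3.7,fy=3.7,interpolation=cv2.INTER_CUBIC)[:,:,::-1])
```

```text
[0.48571646 0.15097882 0.03961032] [-1.21661856  0.46778834  0.12954743] [ 0.0263234   0.09450949 -0.01177542]
```

View pics/t2.png

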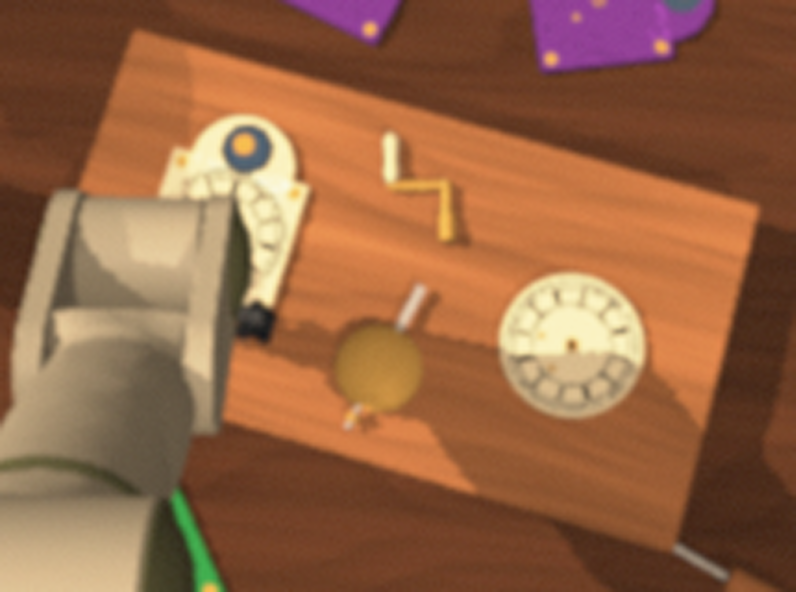

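The dial (arch crown at crop (243,115)) moves straight ahead, about 12 mm so far. I'll push most of the rest and then measure.

>>> step_arm:
  targets:
    - [[-0.012,0,0],[0,0,0]]
    - [[-0.024,0,0],[0,0,0]]
    - [[-0.036,0,0],[0,0,0]]
    - [[-0.048,0,0],[0,0,0]]
    - [[-0.06,0,0],[0,0,0]]
    - [[-0.072,0,0],[0,0,0]]
    - [[-0.084,0,0],[0,0,0]]
    - [[-0.096,0,0],[0,0,0]]
    - [[-0.108,0,0],[0,0,0]]
    - [[-0.12,0,0],[0,0,0]]

```text
time_s: 4.88
position: [0.5206, 0.1439, 0.0396]
tool_rot: [[-0.98, 0.198, -0.0], [0.198, 0.98, 0.0], [0.0, 0.0, -1.0]]
ft_force: [-2.2, 0.4, 0.1]
grip_width: 0.0854
gripper_force: 0.8
```

>>> step_arm:
  targets:
    - [[-0.012,0,0],[0,0,0]]
    - [[-0.024,0,0],[0,0,0]]
    - [[-0.036,0,0],[0,0,0]]
    - [[-0.048,0,0],[0,0,0]]
    - [[-0.06,0,0],[0,0,0]]
    - [[-0.072,0,0],[0,0,0]]
    - [[-0.084,0,0],[0,0,0]]
    - [[-0.096,0,0],[0,0,0]]
    - [[-0.108,0,0],[0,0,0]]
    - [[-0.12,0,0],[0,0,0]]

```text
time_s: 5.72
position: [0.5559, 0.1368, 0.0396]
tool_rot: [[-0.98, 0.198, -0.0], [0.198, 0.98, -0.0], [0.0, -0.0, -1.0]]
ft_force: [-1.9, -0.8, 0.5]
grip_width: 0.0852
gripper_force: 0.9
```

Run:
```python
from h import *
d=cam('top'); s=env.observe(); print(s['position'],s['ft_force'],s['wrist_torque'])
cv2.imwrite('pics/t3.png',cv2.resize(d['img'][150:260,195:305],None,fx=5,fy=5,interpolation=cv2.INTER_CUBIC)[:,:,::-1])
```

```text
[0.556571   0.13661536 0.03965145] [ 0.02332338  0.29614034 -0.77207354] [-0.01699694  0.04996287 -0.00639757]
```

View pics/t3.png

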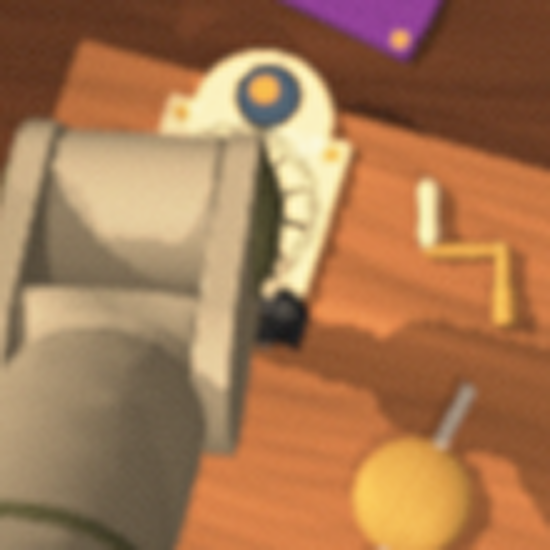

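The arch begins to pass the edge (crown at crop (265,50), shoulders at (175,100) and (343,145)), about 19 mm left. I'll push 13 mm more, then back off to measure unobstructed.

>>> step_arm:
  targets:
    - [[-0.01,0,0],[0,0,0]]
    - [[-0.02,0,0],[0,0,0]]
    - [[-0.03,0,0],[0,0,0]]
    - [[-0.038,0,0],[0,0,0]]
    - [[-0.043,0,0],[0,0,0]]
    - [[-0.043,0,0],[0,0,0]]
    - [[-0.043,0,0],[0,0,0]]

```text
time_s: 6.35
position: [0.5686, 0.1342, 0.0397]
tool_rot: [[-0.98, 0.198, 0.001], [0.198, 0.98, -0.0], [-0.001, 0.0, -1.0]]
ft_force: [-0.1, -0.3, 0.1]
grip_width: 0.0852
gripper_force: 0.0
```

Run:
```python
from h import *
s=env.observe(); print(s['position'],s['ft_force'])
```

```text
[0.56855522 0.13424073 0.03967818] [-0.11286465 -0.28474645  0.14152927]
```

>>> step_arm:
  targets:
    - [[0.02,0,0],[0,0,0]]
    - [[0.06,0,0],[0,0,0]]
    - [[0.1,0,0],[0,0,0]]
    - [[0.15,0,-0.1],[0,0,0]]
    - [[0.2,0,-0.2],[0,0,0]]
    - [[0.3,0,-0.3],[0,0,0]]
    - [[0.4,0.1,-0.4],[0,0,0]]
    - [[0.5,0.2,-0.45],[0,0,0]]
    - [[0.6,0.3,-0.45],[0,0,0]]
    - [[0.7,0.4,-0.45],[0,0,0]]

```text
time_s: 7.18
position: [0.3931, 0.2826, 0.1759]
tool_rot: [[-0.98, 0.199, 0.003], [0.199, 0.98, 0.001], [-0.003, 0.002, -1.0]]
ft_force: [1.6, 0.4, -0.1]
grip_width: 0.0849
gripper_force: 0.0
```

Run:
```python
from h import *
s=env.observe(); print(s['position'],s['tool_rot'])
d=cam('top'); save(d,'t4.png')
cv2.imwrite('pics/t4.png',cv2.resize(d['img'][140:260,175:335],None,fx=5,fy=5,interpolation=cv2.INTER_CUBIC)[:,:,::-1])
```

```text
[0.39312827 0.28258304 0.17586761] [[-0.97998243  0.19905536  0.00337601]
 [ 0.19906062  0.97998632  0.0012981 ]
 [-0.00305005  0.00194414 -0.99999346]]
```

View pics/t4.png

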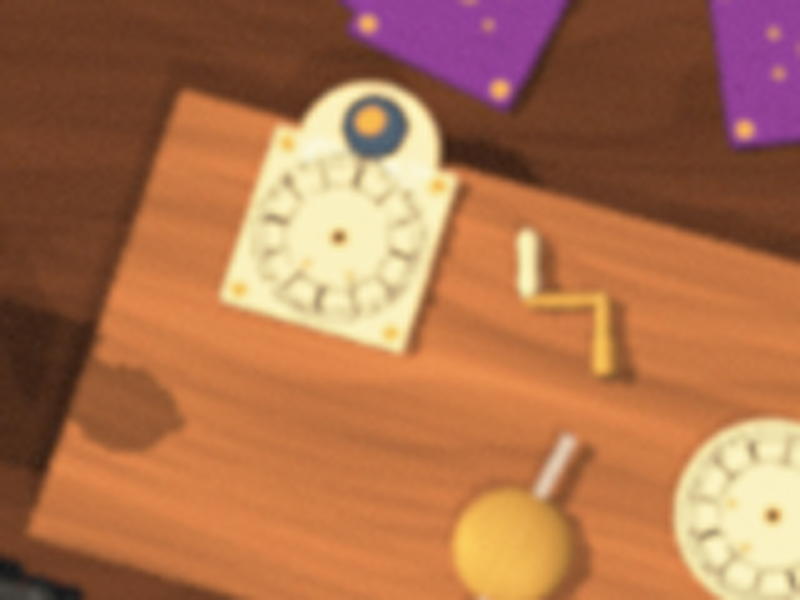

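```bash
cat > m.py <<'E'
from h import *
d=cam('top'); im=d['img'].astype(float); R,B=im[...,0],im[...,2]
c2=lambda x,y:(175+x/5-.4,140+y/5-.4)
far=edge(d,c2(520,185),(370,204.5),R); o=far[0]; xr=np.array([far[1][1],-far[1][0]]); xr*=np.sign(xr[0]); yr=np.array([-xr[1],xr[0]])
print('far',o,far[2:],'yaw',np.degrees(np.arctan2(xr[1],xr[0])))
X=lambda p:((p-o)@xr*1e3).round(2)
z=.0535 # mid side height near edge facing camera
base=edge(d,c2(230,300),c2(398,349),B,2.5,.0515); dl=edge(d,c2(268,150),c2(226,285),B,2.5,.057); dr=edge(d,c2(455,190),c2(412,338),B,2.5,.057)
bl,br=cross(base,dl),cross(base,dr)
print('base x of corners mm (want -120)',X(bl),X(br),'w',np.linalg.norm(bl-br))
for e in(base,dl,dr): print(np.degrees(np.arctan2(e[1][1],e[1][0])),e[2],e[3])
for a,b in((c2(281,129),c2(296,133)),(c2(444,174),c2(458,178))):
    e=edge(d,a,b,B,2,.057); print('shoulder x',X(e[0]))
# arch circle
iv=((B>125)).astype(np.uint8); iv[:140]=0; iv[200:]=0; iv[:,:232]=0; iv[:,265:]=0
c=ray(d,big(iv)[:,0],.057)[:,:2]; c=c[(c-o)@xr>0.010]
A=np.c_[2*c,np.ones(len(c))]; s=np.linalg.lstsq(A,(c**2).sum(1),rcond=None)[0]; print('arch centre x',X(s[:2]),'r',np.sqrt(s[2]+s[0]**2+s[1]**2),len(c))
# centre pin
g=255-im.sum(2)/3; u,v=c2(338,236); u,v=int(round(u)),int(round(v)); w=g[v-3:v+4,u-3:u+4]; w=np.maximum(w-np.median(w),0)
p=ray(d,[[u+(w.sum(0)*np.arange(-3,4)).sum()/w.sum(),v+(w.sum(1)*np.arange(-3,4)).sum()/w.sum()]],.057)[0,:2]; print('pin x (want -60)',X(p),p)
E
python3 m.py
```

```text
far [ 0.6586937  -0.11955755] (93, np.float32(0.00040491734)) yaw -11.522267
base x of corners mm (want -120) -128.09 -127.41 w 0.121578045
78.79783 28 0.00032571278
-11.658235 29 0.0004692649
-11.578704 30 0.00037759452
shoulder x -7.24
shoulder x -6.36
arch centre x -8.95 r 0.04369855618529218 26
pin x (want -60) -68.17 [0.63798382 0.1201247 ]
```

Every cue says about 7 mm is left and the dial is square to within 0.3°. I'll return along the same path for the last push.

>>> step_arm:
  targets:
    - [[-0.1,-0.1,0],[0,0,0]]
    - [[-0.2,-0.2,0],[0,0,0]]
    - [[-0.3,-0.3,0],[0,0,0]]
    - [[-0.4,-0.38,0.1],[0,0,0]]
    - [[-0.45,-0.38,0.2],[0,0,0]]
    - [[-0.5,-0.38,0.3],[0,0,0]]
    - [[-0.5,-0.38,0.38],[0,0,0]]
    - [[-0.5,-0.38,0.38],[0,0,0]]
    - [[-0.5,-0.38,0.38],[0,0,0]]
    - [[-0.5,-0.38,0.38],[0,0,0]]

```text
time_s: 8.12
position: [0.519, 0.14, 0.0617]
tool_rot: [[-0.98, 0.198, 0.002], [0.198, 0.98, 0.0], [-0.002, 0.0, -1.0]]
ft_force: [-0.4, -0.0, 0.8]
grip_width: 0.0849
gripper_force: 0.0
```

Run:
```python
from h import *
s=env.observe(); print(s['position'],s['ft_force'])
R=np.array(s['tool_rot']); print(R[:2,:2]); T=np.array([.5756,.1328,.0397]); print((R.T@(T-s['position'])/.3).round(4), np.degrees(np.arctan2(R[1,1],R[0,1])))
```

```text
[0.51896107 0.13998797 0.06174413] [-0.43416197 -0.01896427  0.83461132]
[[-0.98024186  0.19779284]
 [ 0.1977933   0.98024375]]
[-0.1897  0.0138  0.0739] 78.5920789790239
```

>>> step_arm:
  targets:
    - [[0,0.014,0.03],[0,0,0]]
    - [[0,0.014,0.055],[0,0,0]]
    - [[0,0.014,0.068],[0,0,0]]
    - [[0,0.014,0.073],[0,0,0]]
    - [[0,0.014,0.073],[0,0,0]]
    - [[-0.05,0.014,0.073],[0,0,0]]
    - [[-0.1,0.014,0.073],[0,0,0]]
    - [[-0.13,0.014,0.073],[0,0,0]]
    - [[-0.14,0.014,0.073],[0,0,0]]
    - [[-0.14,0.014,0.073],[0,0,0]]

```text
time_s: 8.95
position: [0.5609, 0.1356, 0.0383]
tool_rot: [[-0.98, 0.198, 0.0], [0.198, 0.98, 0.0], [-0.0, 0.0, -1.0]]
ft_force: [0.8, 0.0, 0.5]
grip_width: 0.0855
gripper_force: 0.0
```

Run:
```python
from h import *
s=env.observe(); print(s['position'],s['ft_force'])
R=np.array(s['tool_rot']); T=np.array([.5756,.1328,.0397]); print((R.T@(T-s['position'])/.3).round(4), np.degrees(np.arctan2(R[1,1],R[0,1])))
```

```text
[0.56088544 0.13556674 0.03833771] [0.83007773 0.04395371 0.48304737]
[-0.0499  0.0007 -0.0045] 78.55225693094609
```

>>> step_arm:
  targets:
    - [[0,0,-0.004],[0,0,0]]
    - [[-0.008,0,-0.004],[0,0,0]]
    - [[-0.016,0,-0.004],[0,0,0]]
    - [[-0.024,0,-0.004],[0,0,0]]
    - [[-0.032,0,-0.004],[0,0,0]]
    - [[-0.039,0,-0.004],[0,0,0]]
    - [[-0.045,0,-0.004],[0,0,0]]
    - [[-0.049,0,-0.004],[0,0,0]]
    - [[-0.049,0,-0.004],[0,0,0]]
    - [[-0.049,0,-0.004],[0,0,0]]

```text
time_s: 9.78
position: [0.5751, 0.1328, 0.0396]
tool_rot: [[-0.98, 0.198, 0.0], [0.198, 0.98, -0.0], [-0.0, 0.0, -1.0]]
ft_force: [-1.3, 0.2, 1.0]
grip_width: 0.0856
gripper_force: 0.8
```

>>> step_arm:
  targets:
    - [[0.02,0,0],[0,0,0]]
    - [[0.06,0,0],[0,0,0]]
    - [[0.1,0,0],[0,0,0]]
    - [[0.15,0,-0.1],[0,0,0]]
    - [[0.2,0,-0.2],[0,0,0]]
    - [[0.3,0,-0.3],[0,0,0]]
    - [[0.4,0.1,-0.4],[0,0,0]]
    - [[0.5,0.2,-0.45],[0,0,0]]
    - [[0.6,0.3,-0.45],[0,0,0]]
    - [[0.7,0.4,-0.45],[0,0,0]]

```text
time_s: 10.62
position: [0.4002, 0.2811, 0.1758]
tool_rot: [[-0.98, 0.199, 0.004], [0.199, 0.98, 0.001], [-0.003, 0.002, -1.0]]
ft_force: [0.2, 0.3, -1.1]
grip_width: 0.0856
gripper_force: 0.0
```

```bash
sed -e 's/c2=lambda x,y:(175+x\/5-.4,140+y\/5-.4)/c2=lambda x,y:(175+(x)\/5-.4+DU,140+y\/5-.4+DV)/' -e "s/^far=edge(d,c2(520,185)/far=edge(d,(278.6,176.6)/" m.py > m2.py; sed -i '1a DU,DV=0.65,-2.15' m2.py; echo "cv2.imwrite('pics/t5.png',cv2.resize(d['img'][140:260,175:335],None,fx=5,fy=5,interpolation=cv2.INTER_CUBIC)[:,:,::-1]); print(env.observe()['position'])" >>m2.py; python3 m2.py
```

```text
far [ 0.6531599  -0.14672567] (95, np.float32(0.00043205806)) yaw -11.486721
base x of corners mm (want -120) -120.93 -120.8 w 0.12126563
78.576645 35 0.0005270191
-11.222171 25 0.00044290983
-11.401681 29 0.00038096737
shoulder x 0.07
shoulder x -0.25
arch centre x -0.82 r 0.04282235811637475 30
pin x (want -60) -61.01 [0.64481295 0.11854791]
[0.3955767  0.28595652 0.17530398]
```

View pics/t5.png

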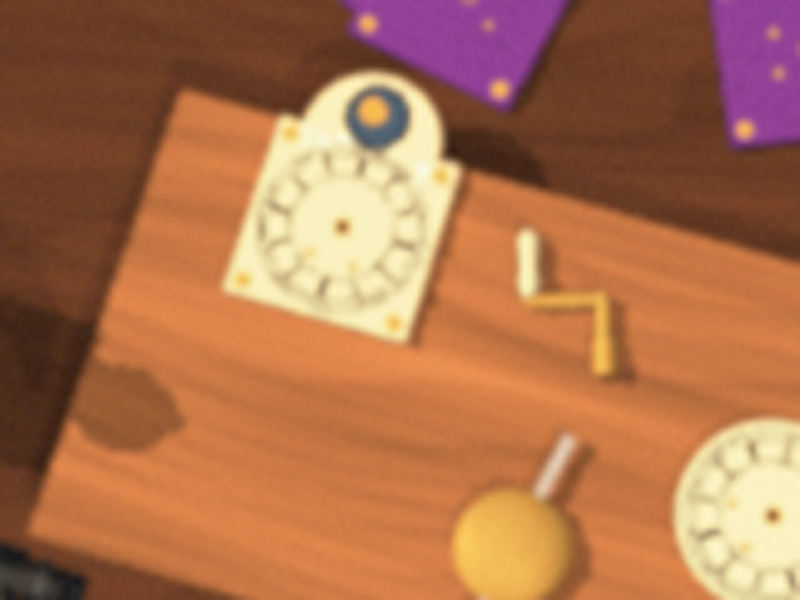

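The shoulders (crop (280,118) and (460,165)) are level with the far edge within about 1 mm. Key, bob and round dial haven't moved and the arm is clear, so I'm handing in.

```bash
python3 -c "
from h import *
print(close_job())"
```

```text
the job is handed in; nothing more can be done
None
```

The arch dial lies flat on the riser with its arch out over the far edge and both shoulders within about 1 mm of that edge by the camera; the key, bob and round dial are where they were, the arm touches nothing, and the job is handed in (no verdict was returned).

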